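# Check-weigh a carton

### The arm

A 6-joint arm with a two-finger parallel gripper is mounted at the origin on the work surface. World frame = base frame: x ahead of the robot, y to its left, z up, the work surface at z = 0. Lengths are in mm, angles in rad, forces in N, time in s.
With the tool pointing down it reaches from about 300 to 1000 mm from the base axis. Payload 5.1 kg.
Tool frame: the origin (TCP) lies midway between the tips of the shut fingers; the grasp point (between the pads) lies 19 mm behind it; z points along the fingers, y is the line along which they close (so a half turn about z gives the same grasp; the last joint's range is limited). The gripper opens to 95 mm and grips with 3 to 60 N. Pads are 20 mm wide; open, the fingers measure 119 mm over their backs; the gripper's body (75 mm by 180 mm) begins 59 mm behind the grasp point.
Start: joints at [-1.407, 0.124, 1.65, -0, 1.367, -0.083], TCP at [158.764, -630.3, 214.656] pointing down, gripper open.
Joint ranges: [-2.61, 2.61], [-1.02, 2.33], [0.03, 2.71], [-1.35, 4.49], [0.32, 2.68], [-2.91, 2.91]. Speed limits (rad/s): [2.57, 2.57, 3.14, 3.14, 3.14, 3.14].

### API

Orientations are given as a unit quaternion [w, x, y, z].
In Python, from station import env gives the robot as it stands. Calls block until the motion is done:
- env.reach(position, orientation): joint-space move of the TCP to a pose.
- env.move_straight(position, speed=150, attitude=None): straight line of the TCP; attitude=None keeps the orientation; speed is the mean speed in mm/s.
- env.movej(angles): joint-space move.
- env.gripper_to(opening, grasp_force=None): finger opening in mm; grasp_force is the grip in N (None keeps the last); returns when the fingers have stopped.
- env.wait(seconds).
- env.inverse_kinematics(position, orientation): joint angles nearest the present ones, or None.
- env.grab_frame(name): name is "side" or "top"; returns a dict with "img" (420x560x3 uint8, red, green, blue), "range_z" (420x560 float32, mm along the optical axis (not along the pixel's ray), 0 where there is no reading), "intrinsics" (3x3 intrinsics, pixels), "rvec" (rotation vector, rad) and "tvec" (3), from world to camera coordinates, as OpenCV has them. Camera axes: x right, y down, z forward; pixel columns grow to the right and rows downward; lengths in mm; the calibration is good to about 2 mm. A picture is of the moment at which its call begins.
A pose or a line that the arm cannot do raises env.PlanningError and nothing moves.
- env.finish_job(): hands the job in; it is judged then, once.
Trained networks look in the newest picture that a camera, given by its name, has taken for a name from the list of things; names that differ only in an ending like _2 or _b are one class to them, and where a whole thing is asked for, a point or a joint stands for the part that bears it (a point fixed in the world has none). Each returns a list of dicts, best first, with "p" (0 to 1); they miss things now and then, are a little off and sometimes report something else, mostly with a low value. They report only what shows in the picture. A call takes as long as a camera call. They do not tell look-alikes from the thing itself.
- env.cut_out(camera, target): "mask" (420x560 bool, what is visible of it).
- env.mark_of(camera, target): "location" ([x, y, z] in mm, in world coordinates, good to about 4 mm: a listed point, or the origin of a listed thing).
Readings, each from a call of its own:
- env.get_clock(): time.
- env.get_joint_pos(): joint angles.
- env.get_joint_vel(): joint speeds.
- env.get_joint_efforts(): joint torques, N m.
- env.get_eef_pos(): TCP position.
- env.get_eef_rot(): TCP orientation.
- env.get_ft_force(): force on the tool from outside, world axes, zero at the start.
- env.get_ft_torque(): the same for the moment, N m.
- env.get_finger_gap(): finger opening in mm.
- env.get_gripper_force(): force on a finger pad.
Only numpy, scipy, OpenCV 4.12 (cv2) and the standard library are available. Lean on these libraries where they do the work, as an engineer would, in place of code of your own. Each camera call takes 0.05 s, during which the arm holds its last target. There are 200 camera calls.

### The job

With the fingertips, gently push the filled carton along the white infeed plate and down the lane between the two guide rails onto the balance's weighing pan, until all of it stands on the pan and no part is left on the plate; only slide it, never lift or tip it, and let neither the carton nor the robot touch the rails, because they are screwed to the balance and a touch spoils its zero. Then, with the carton standing free on the pan, press the wide bar key on the balance's front fully down and let it spring back to log the weight. Leave everything else where it stands.

Things in the scene. Friction and masses are not known exactly. Their poses are not given: they have to be found in the camera images.
- carton: The filled carton: closed cardboard box with paper tape over the top, 96 mm wide (x), 120 mm long (y), 70 mm high (z), 0.3 to 0.6 kg. Origin: centre of its underside. It starts on the open part of the infeed plate before the rails' mouth, up to 15 mm off the lane's centre line and 0.2 rad askew, its +y end towards the balance. It slides with dry friction and stays where it is left.
- station: Fixed check-weighing station: stone slab 360 x 620 mm, top 20 mm up, carrying plate, balance and rails. Origin: on the lane's centre line at bench height. +y: the pushing direction, towards the pan; -x side faces the robot. Along y: plate from -328 to +66 mm, rails' flared mouth -141 to -100, straight lane -100 to +240, pan +70 to +230.
- infeed: White plastic infeed plate on four legs, 200 mm wide (x), 394 mm long (y). Origin: in the plate's top face, on the lane's centre line, 85 mm above the bench, straight above the station's origin; axes as the station's.
- pan: Square stainless weighing pan of the balance, 150 mm (x) by 160 mm (y), rigid, flat, without a rim. Origin: centre of its top face, 84 mm above the bench (1 mm lower than the plate), 150 mm from the station's origin along +y; the gap to the plate is 4 mm. Axes as the station's.
- rail_near: Black plastic guide rail on the robot's side (-x) of the lane, 8 mm thick, 340 mm long along y plus a flared end (0.32 rad outwards) at the mouth (-y). Origin: mid-length of the straight part, bottom edge of its inner face. Bottom edge 91 mm, top edge 113 mm above the bench (28 mm above the plate). Lane width inside: 114 mm. The brackets reach 98 mm either side of its centre line and are no taller.
- rail_far: The same guide rail, mirrored, on the far side of the lane (+x).
- key (a joint): The bar key, in m: 0 = up, 0.004 = fully down; it springs back when let go. It needs about 1.5 N to start and 4.2 N to be held fully down.
- key_top (a point): Centre of the top face of the wide bar key: white, 20 mm (x) by 46 mm (y), on the low front console of the balance facing the robot, 158 mm from the lane's centre line, level with the pan's centre along y, 71 mm above the bench; it goes straight down. The console's top is 58 mm above the bench. Axes as the station's.
- weight: Bystander: stainless knob weight, 32 mm wide, 55 mm high, on the slab between the plate and the slab's edge facing the robot. Origin: centre of its underside.
- amber: Bystander: small amber bottle with black cap, 36 mm wide, 65 mm high, on the slab on the far side of the plate. Origin: centre of its underside.
- jar_big: Bystander: black jar with paper label, 84 mm wide, 95 mm high, on the bench to the left. Origin: centre of its underside.
- jar_small: Bystander: black jar, 60 mm wide, 60 mm high, on the bench to the left. Origin: centre of its underside.
- tape: Bystander: roll of clear tape lying flat, 90 mm wide, 45 mm high, on the bench to the right. Origin: centre of its underside.
- small_carton: Bystander: small cardboard box, 55 x 75 x 45 mm, on the bench to the right. Origin: centre of its underside.
Not all that is in view belongs to the job. Leave any blue, green or pink look-alike of the carton alone.

How it is judged (in metres and radians):
On the way, in this order (a step that is already met when the one before it is completed fails the run):
1. the carton is in the lane between the rails (y of carton in the frame of station between -0.05 and 0.05 m and x of carton in the frame of station between -0.02 and 0.02 m).
2. the carton stands wholly on the pan with the robot off it (y of carton in the frame of pan between -0.022 and 0.022 m and x of carton in the frame of pan between -0.02 and 0.02 m and z of carton in the frame of pan between -0.004 and 0.004 m and contact force between carton and infeed below 0.05 N and contact force between carton and pan above 1.5 N and contact force between carton and the arm below 0.05 N and contact force between carton and the fingers below 0.05 N and linear speed of carton below 0.01 m/s), for 0.2 s.
3. the bar key is pressed fully down while the carton stands on the pan (y of carton in the frame of pan between -0.022 and 0.022 m and x of carton in the frame of pan between -0.02 and 0.02 m and z of carton in the frame of pan between -0.004 and 0.004 m and contact force between carton and infeed below 0.05 N and contact force between carton and pan above 1.5 N and value of joint key above 0.003 m), for 0.05 s.
At the end, for the whole second after the job is handed in: The carton stands upright and at rest wholly on the pan: its centre within 22 mm of the pan's centre along the lane and 20 mm across it, the pan carrying it and no part of it on the infeed plate. The bar key has been pressed at least 3 mm after that and is up again (y of carton in the frame of pan between -0.022 and 0.022 m and x of carton in the frame of pan between -0.02 and 0.02 m and z of carton in the frame of pan between -0.004 and 0.004 m and contact force between carton and infeed below 0.05 N and contact force between carton and pan above 1.5 N and value of joint key below 0.001 m and linear speed of carton below 0.01 m/s and angle between carton's own z axis and vertical below 0.05 rad); the robot touches nothing.
It fails at once if a guide rail is touched by the carton, the robot or anything else (contact force between anything else and rail_near above 0.3 N or contact force between anything else and rail_far above 0.3 N).
It fails at once if the carton is lifted or tipped (z of carton in the frame of infeed above 0.01 m or angle between carton's own z axis and vertical above 0.15 rad).
It fails at once if the carton is struck or flung (faster than 0.4 m/s) (linear speed of carton above 0.4 m/s).
It fails at once if the key is pressed before the carton stands on the pan (value of joint key above 0.003 m and not (y of carton in the frame of pan between -0.022 and 0.022 m and x of carton in the frame of pan between -0.02 and 0.02 m and z of carton in the frame of pan between -0.004 and 0.004 m and contact force between carton and infeed below 0.05 N and contact force between carton and pan above 1.5 N)).
It fails at once if a bystander is moved more than 15 mm or tipped (distance of any of weight, amber, jar_big, jar_small, tape, small_carton from where it was at the start of the episode above 0.015 m or angle between any of weight, amber, jar_big, jar_small, tape, small_carton's own z axis and vertical above 0.3 rad).
It also fails if it takes over 72 s, if anything falls off the work surface, if the arm or the gripper's body presses on something with over 40 N, if the wrist force passes 120 N, or if a joint passes its speed limit or range.

## Working session

There is one attempt and no reset: what is moved stays moved. The work goes in short steps, each a Python script; the robot and the scene stay as the last script left them, time stands still between calls to the robot, and variables do not carry over. Pictures are saved under pics/ and viewed, at most 10 in all, crops included, and the job is handed in when it is done.

```bash
ls; mkdir -p pics
cat > h.py <<'E'
import numpy as np, cv2
from station import env
def grab(n,save=None):
    f=env.grab_frame(n); 
    if save: cv2.imwrite('pics/'+save,cv2.cvtColor(f['img'],cv2.COLOR_RGB2BGR))
    return f
def cloud(f):
    K=np.array(f['intrinsics']);R=cv2.Rodrigues(np.array(f['rvec'],float))[0];t=np.array(f['tvec'],float).ravel()
    z=f['range_z'];v,u=np.mgrid[:z.shape[0],:z.shape[1]]
    P=np.stack([(u-K[0,2])/K[0,0]*z,(v-K[1,2])/K[1,1]*z,z],-1)
    W=(P-t)@R; W[z<=0]=np.nan
    return W
def proj(f,p):
    return cv2.projectPoints(np.array(p,float).reshape(-1,1,3),np.array(f['rvec'],float),np.array(f['tvec'],float),np.array(f['intrinsics'],float),None)[0].reshape(-1,2)
E
python3 - <<'E'
from h import *
for n in ['side','top']:
    f=grab(n,n+'0.png')
    R=cv2.Rodrigues(np.array(f['rvec'],float))[0]; print(n,-R.T@np.array(f['tvec']).ravel(),R[2])
    for t in ['carton','station','infeed','pan','rail_near','rail_far','key_top','weight','amber']:
        print(t,[(np.round(d['location'],1),round(d['p'],2)) for d in env.mark_of(n,t)][:3])
print(env.get_clock(),env.get_eef_rot())
E
```

```text
pics
side [  436.07916305 -1304.21062113  1010.0151354 ] [ 0.07927625  0.79534783 -0.60094684]
carton [(array([ 331.2, -349.4,   -0.5]), 0.86), (array([ 604.1, -170.5,   84.8]), 0.78), (array([ 729.8, -391.5,    6.3]), 0.78)]
station [(array([590.4,  55. ,   0.6]), 0.83)]
infeed [(array([597.7,  57.4,  87.7]), 0.83)]
pan [(array([592.4, 202.4,  83.5]), 0.74)]
rail_near [(array([595.1,  52.3,  87. ]), 0.73), (array([591.2,  57.7,   2.5]), 0.69), (array([429.7, 202.1,  68.9]), 0.24)]
rail_far [(array([650.8, 126.1,  93.7]), 0.69), (array([483.2, 466.9,  -2.2]), 0.63), (array([591.7,  55.9,   5.9]), 0.59)]
key_top [(array([430.1, 202.5,  71.8]), 0.39)]
weight [(array([438.4, -92. ,  16.4]), 0.62)]
amber [(array([ 728.7, -200.7,   21. ]), 0.54)]
top [ 359.61963485  -78.06753578 1503.20320851] [ 0.12901228 -0.0093122  -0.99159927]
carton [(array([ 332.2, -352. ,   -2.4]), 0.79), (array([ 602.6, -164.5,   84.4]), 0.76), (array([ 370.2, -627.4,   -4.5]), 0.7)]
station [(array([ 5.9e+02,  5.5e+01, -2.0e-01]), 0.7)]
infeed [(array([594.3,  58.7,  82.2]), 0.87)]
pan [(array([596.1, 205.9,  81.4]), 0.83), (array([ 573.3, -466.8,    2.7]), 0.73)]
rail_near [(array([537.6, 126.9,  87.2]), 0.9)]
rail_far [(array([648.6, 129. ,  93. ]), 0.82)]
key_top []
weight [(array([441.8, -90. ,  19. ]), 0.47)]
amber [(array([ 728.8, -202.6,   17.1]), 0.39)]
1.0 [ 9.37407761e-06  9.92397204e-01  1.23076352e-01 -4.25920224e-06]
```

View pics/side0.png

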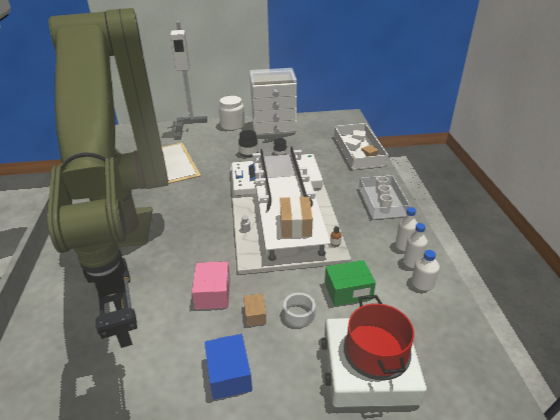

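View pics/top0.png

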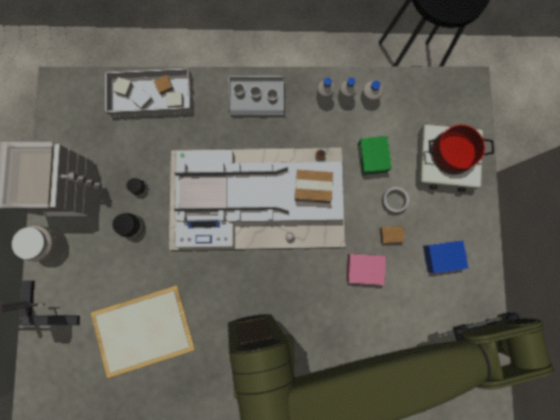

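The carton candidates are:
- the brown taped box on the plate, side (296,217) and top (314,186)
- pink, side (211,285)
- blue, side (228,366)
- green, side (350,283)
- small_carton, side (255,309)

I choose the brown taped one on the plate, in line with the rails' mouth. Next I'll measure it and take the close crop.

```bash
cat >> h.py <<'E'
def rect(P):
    (c,s,a)=cv2.minAreaRect(P[:,:2].astype(np.float32)); return np.round(c,1),np.round(s,1),round(a,2)
def carton_top(f,z0=146,z1=165,x=(500,700),y=(-330,330)):
    W=cloud(f);m=(W[...,2]>z0)&(W[...,2]<z1)&(W[...,0]>x[0])&(W[...,0]<x[1])&(W[...,1]>y[0])&(W[...,1]<y[1])
    m=cv2.morphologyEx(m.astype(np.uint8),cv2.MORPH_OPEN,np.ones((3,3)))>0
    return W[m]
E
python3 - <<'E'
from h import *
fs={n:grab(n) for n in ['side','top']}
print(fs['top']['intrinsics'],fs['side']['intrinsics'])
for n,f in fs.items():
    W=cloud(f)
    P=carton_top(f); print(n,'carton',len(P),rect(P),np.median(P[:,2]))
    def sel(x0,x1,y0,y1,z0,z1):
        m=(W[...,0]>x0)&(W[...,0]<x1)&(W[...,1]>y0)&(W[...,1]<y1)&(W[...,2]>z0)&(W[...,2]<z1); return W[m]
    for nm,b in dict(plate=(480,710,-320,110,78,92),railn=(510,560,-30,300,100,125),railf=(630,690,-30,300,100,125),pan=(510,680,135,300,78,92),slab=(400,800,-320,420,12,28),key=(395,470,150,260,62,85)).items():
        P=sel(*b)
        if len(P)>5:
            l=cv2.fitLine(P[:,:2].astype(np.float32),cv2.DIST_HUBER,0,.01,.01).ravel()
            print(nm,len(P),rect(P),np.median(P[:,2]),'mean',P.mean(0).round(1),'ang',np.arctan2(l[1],l[0]).round(4), 'y', P[:,1].min().round(),P[:,1].max().round())
a=fs['top']['img'][140:260,160:350]; b=fs['side']['img'][120:270,220:360]
a=cv2.resize(a,None,fx=4,fy=4,interpolation=cv2.INTER_CUBIC)
b=cv2.resize(b,None,fx=4,fy=4,interpolation=cv2.INTER_CUBIC)
cv2.imwrite('pics/cropt.png',a[...,::-1]);cv2.imwrite('pics/crops.png',b[...,::-1])
E
```

```text
[[420.24388877   0.         289.85972166]
 [  0.         420.24388877 205.25956995]
 [  0.           0.           1.        ]] [[454.08251937   0.         277.94961806]
 [  0.         454.08251937 208.6098007 ]
 [  0.           0.           1.        ]]
side carton 745 (array([ 603.5, -173.8]), array([125.8,  96.1]), 83.38) 153.55668640837365
plate 2643 (array([595. , -83.9]), array([200.6, 388.4]), 0.67) 83.59980321482732 mean [ 586.9 -108.5   83.7] ang 1.5472 y -278.0 110.0
railn 165 (array([522.7, 128.3]), array([ 25.8, 316.7]), 0.54) 109.22986553902965 mean [527.4 115.8 108.3] ang -1.5621 y -30.0 287.0
railf 214 (array([669.1, 130. ]), array([ 41.8, 317.9]), 0.6) 107.46180685243306 mean [661.7 118.6 107.2] ang -1.5544 y -29.0 289.0
pan 629 (array([597.9, 212.3]), array([162. , 154.8]), 1.03) 82.28336944747771 mean [592.1 207.   82.5] ang -1.034 y 135.0 290.0
slab 4109 (array([581.7,  64.2]), array([360.7, 711.9]), 0.64) 18.45323111511064 mean [ 556.7 -142.8   18.5] ang -0.9899 y -292.0 420.0
key 39 (array([438.1, 208.9]), array([70.4, 28. ]), 79.41) 68.79809997504559 mean [434.4 
[... 218 characters left out ...]
87.7 -67.7  85. ] ang 1.392 y -270.0 110.0
railn 355 (array([522.2, 133.3]), array([ 24.9, 323.5]), 0.63) 111.90522496195693 mean [527.  128.5 111.1] ang -1.5595 y -28.0 295.0
railf 467 (array([667.5, 135. ]), array([ 41.6, 326.6]), 0.44) 109.99521401310629 mean [659.3 131.4 109.3] ang -1.5559 y -28.0 298.0
pan 1587 (array([596.7, 212. ]), array([167.7, 152.3]), 0.63) 84.25868297714206 mean [589.1 211.6  84.4] ang 1.2002 y 135.0 289.0
slab 4945 (array([581.4,  14.9]), array([361.2, 649.4]), 0.58) 19.97550686029316 mean [543.4 -37.   20. ] ang 1.4624 y -311.0 340.0
key 151 (array([441. , 204.4]), array([ 54.1, 105.8]), 2.58) 68.46672440556348 mean [435.4 207.6  68.1] ang -1.5229 y 151.0 257.0
```

View pics/cropt.png

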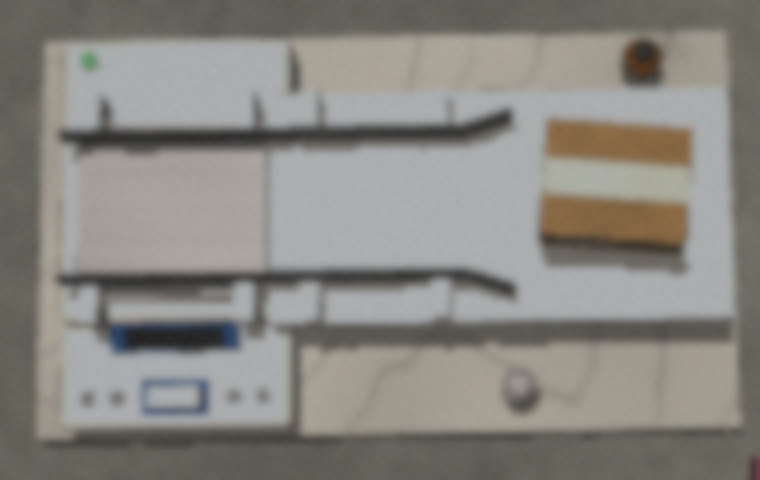

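View pics/crops.png

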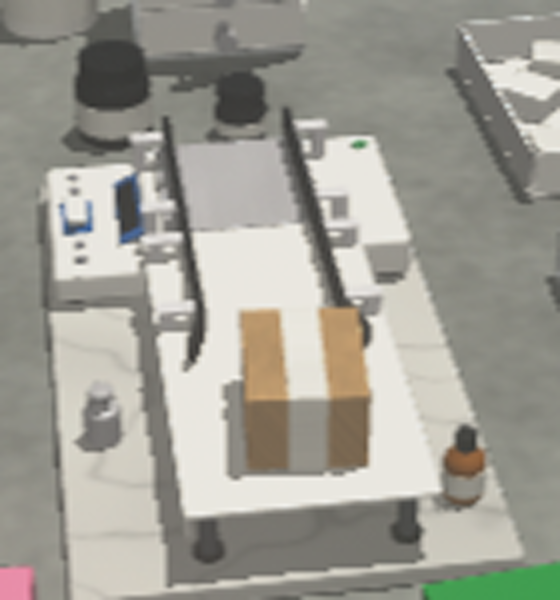

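The close crop shows the brown carton with white tape on the plate, at crop (615,185). It is skewed about -0.1 rad, and the rails' mouth is to its left. The key is the white bar with a blue surround at crop (175,396), which is top-image px (204,239). It lies at world (430,202), as the network reported. Next I'll fit the lane line.

```bash
cat >> h.py <<'E'
from scipy.spatial.transform import Rotation as Rn
def quat(psi):
    q=(Rn.from_euler('z',psi)*Rn.from_euler('x',np.pi)).as_quat(); return [q[3],q[0],q[1],q[2]]
def carton_pose(n='top'):
    P=carton_top(grab(n)); c,s,a=rect(P)
    a=np.radians(a)
    if s[0]<s[1]: a+=np.pi/2   # angle of long side
    a=(a-np.pi/2+np.pi/2)%np.pi-np.pi/2   # yaw: long side vs world y
    return c,s,a
E
python3 - <<'E'
from h import *
f=grab('top');W=cloud(f)
def edges(y0,y1,x0,x1,z0,z1):
    out=[]
    for y in np.arange(y0,y1,6):
        m=(abs(W[...,1]-y)<3)&(W[...,0]>x0)&(W[...,0]<x1)&(W[...,2]>z0)&(W[...,2]<z1)
        if m.sum()>3: out.append((y,W[m][:,0].min(),W[m][:,0].max()))
    o=np.array(out); 
    return o
o=edges(-255,-60,480,710,80,90)
for k,nm in ((1,'near edge'),(2,'far edge')): print(nm,np.polyfit(o[:,0],o[:,k],1), np.std(o[:,k]-np.polyval(np.polyfit(o[:,0],o[:,k],1),o[:,0])))
m=(o[:,1]+o[:,2])/2; print('lane',np.polyfit(o[:,0],m,1))
m=(W[...,2]>80)&(W[...,2]<90)&(abs(W[...,0]-500)<10); 
for x in (510,560,620,680):
    mm=(W[...,2]>80)&(W[...,2]<90)&(abs(W[...,0]-x)<4)&(W[...,1]<0)&(W[...,1]>-330); print(x,W[mm][:,1].min())
# rails by dark pixels
g=f['img'].max(-1)
for nm,x0,x1 in(('n',505,560),('f',630,690)):
    mm=(g<70)&(W[...,0]>x0)&(W[...,0]<x1)&(W[...,1]>0)&(W[...,1]<280)&(W[...,2]>88)&(W[...,2]<118)
    print(nm,mm.sum(),np.polyfit(W[mm][:,1],W[mm][:,0],1), W[mm][:,2].mean())
print(carton_pose())
for p,psi in (([596,-250,130],np.pi/2),([596,-250,130],-np.pi/2),([596,140,130],np.pi/2),([596,140,130],-np.pi/2),([430,202,90],-np.pi/2),([430,202,90],np.pi/2),([430,202,90],0)):
    q=env.inverse_kinematics(p,quat(psi)); print(p,round(psi,2),None if q is None else np.round(q,2))
E
```

```text
near edge [-1.10570814e-02  4.94215663e+02] 1.8481370601857259
far edge [-1.73360883e-02  6.90210259e+02] 0.915011106594262
lane [-1.41965848e-02  5.92212961e+02]
510 -268.66570743293056
560 -269.6814268407287
620 -267.2937439475157
680 -265.1823621454708
n 105 [-9.25504282e-03  5.29490411e+02] 111.59826820818515
f 180 [-9.42961968e-03  6.50879993e+02] 107.9164566434007
(array([ 601.6, -167.7]), array([120.2,  97.1]), np.float64(-0.07278022980816345))
[596, -250, 130] 1.57 [-0.48  0.18  1.73  0.    1.23 -0.48]
[596, -250, 130] -1.57 [-0.48  0.18  1.73 -0.    1.23  2.66]
[596, 140, 130] 1.57 [ 0.14  0.11  1.81 -0.    1.22  0.14]
[596, 140, 130] -1.57 None
[430, 202, 90] -1.57 [ 0.33 -0.16  2.15  0.    1.15 -2.82]
[430, 202, 90] 1.57 [ 0.33 -0.16  2.15 -0.    1.15  0.33]
[430, 202, 90] 0 [ 0.33 -0.16  2.15 -0.    1.15  1.9 ]
```

Run:
```python
from h import *
q=quat(np.pi/2+0.011)
env.gripper_to(0)
env.reach([690,-144,260],q)
env.move_straight([690,-144,120],speed=120)
env.move_straight([666,-144,120],speed=50); print(env.get_ft_force())
env.move_straight([656,-144,120],speed=25); print(env.get_ft_force(),env.get_eef_pos(),env.get_finger_gap())
env.move_straight([690,-144,120],speed=80)
env.move_straight([690,-144,250],speed=150)
print(carton_pose(),env.get_clock())
```

```text
[ 0.33082509 -0.25771497  0.81220902]
[ 0.85340977 -0.8637555   0.65267543] [ 655.85099056 -143.93727011  120.01090832] 0.5265590929311305
(array([ 594.9, -200.5]), array([58.6, 96.2]), np.float64(1.5032520847427158)) 9.4167
```

Run:
```python
from h import *
env.reach([480,-420,250],quat(np.pi/2+0.011))
grab('top','a.png')
print(carton_pose(),carton_pose('side'),env.get_clock())
```

```text
(array([ 595.6, -169.3]), array([120.4,  96.6]), np.float64(-0.04380776422505783)) (array([ 597.5, -176.3]), array([124.5,  95.9]), np.float64(-0.025307274153917758)) 10.875
```

```bash
cat >> h.py <<'E'
Y=0.011
lane=lambda y:591-0.0115*y
def look():
    return carton_pose()
E
python3 - <<'E'
from h import *
q=quat(np.pi/2+Y)
env.gripper_to(60)
env.reach([lane(-275),-275,200],q)
env.move_straight([lane(-275),-275,120],speed=120)
env.move_straight([lane(-250),-250,120],speed=80)
env.move_straight([lane(-195),-195,120],speed=35); print(env.get_ft_force(),env.get_eef_pos(),env.get_finger_gap())
env.move_straight([lane(-230),-230,120],speed=80)
env.move_straight([lane(-230),-230,200],speed=150)
env.reach([480,-420,220],q)
grab('top','b.png')
print([carton_pose() for _ in range(3)],env.get_clock())
E
```

```text
[ 0.38213113 -1.12646751 -0.33216407] [ 593.1591946  -194.92209601  119.9351625 ] 60.442330720193944
[(array([ 591.4, -121.2]), array([118.,  96.]), np.float64(-0.0027925268031907535)), (array([ 590.5, -121.2]), array([118.1,  95.8]), np.float64(-0.006806784082777906)), (array([ 591.1, -121.1]), array([ 96.3, 118. ]), np.float64(0.0012217304763959547))] 18.125
```

```bash
python3 -c "
import cv2;a=cv2.imread('pics/b.png')[140:260,160:350];cv2.imwrite('pics/b2.png',cv2.resize(a,None,fx=4,fy=4,interpolation=2))"
```

```text
(no output)
```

View pics/b2.png

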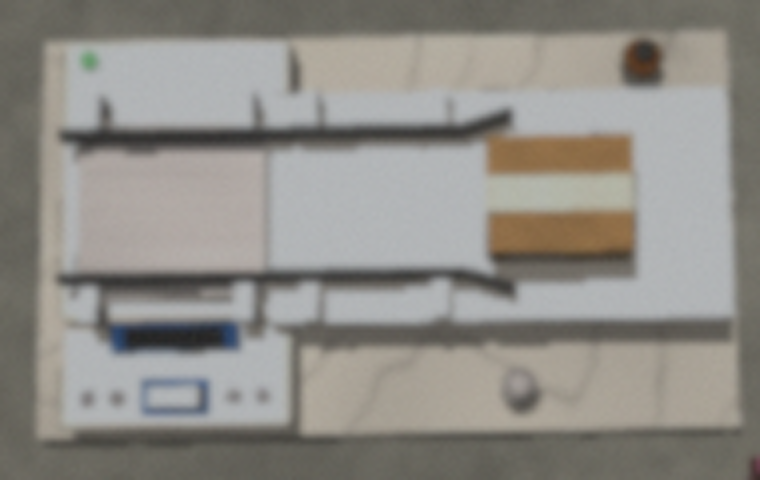

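The carton is square and centred in the mouth, spanning crop (488–634, 137–255). I'll push on into the lane.

```bash
python3 - <<'E'
from h import *
q=quat(np.pi/2+Y)
env.reach([lane(-230),-230,200],q)
env.move_straight([lane(-230),-230,120],speed=120)
env.move_straight([lane(-200),-200,120],speed=80)
env.move_straight([lane(-30),-30,120],speed=50); print(env.get_ft_force(),env.get_eef_pos())
env.move_straight([lane(-60),-60,120],speed=80)
env.move_straight([lane(-60),-60,210],speed=150)
env.reach([480,-330,230],q)
grab('top','c.png')
print([carton_pose() for _ in range(3)],env.get_clock())
W=cloud(grab('top'));I=env.grab_frame('top')['img']
for nm in('pan','infeed','key_top','station'): 
  for cam in ('top','side'):
    env.grab_frame(cam); print(nm,cam,[(np.round(d['location'],1),round(d['p'],2)) for d in env.mark_of(cam,nm)][:2])
print(env.get_clock())
E
python3 -c "
import cv2;a=cv2.imread('pics/c.png')[140:260,160:350];cv2.imwrite('pics/c2.png',cv2.resize(a,None,fx=4,fy=4,interpolation=2))"
```

```text
[-0.1834615  -1.5519488  -0.98465303] [591.32023787 -30.04248058 119.98114834]
[(array([589.2,  43.2]), array([120.9,  93.9]), np.float64(-0.00959931088596866)), (array([588.7,  43.4]), array([ 94.9, 120.8]), np.float64(0.006981317007977328)), (array([589.4,  43.2]), array([121.2,  94.3]), np.float64(-0.008203047484373283))] 26.5083
pan top [(array([596.6, 204.1,  80.7]), 0.97), (array([589.9,  46.2,  86. ]), 0.39)]
pan side [(array([590.2, 202.6,  83.7]), 0.74)]
infeed top []
infeed side [(array([592.2,  53.3,  88. ]), 0.69)]
key_top top [(array([432. , 204.8,  65.3]), 0.58)]
key_top side [(array([ 447.4, -451.9,   -2. ]), 0.25)]
station top [(array([593.8,  53.5,  -0.6]), 0.83)]
station side [(array([591. ,  55.3,   0.9]), 0.77)]
27.4083
```

View pics/c2.png

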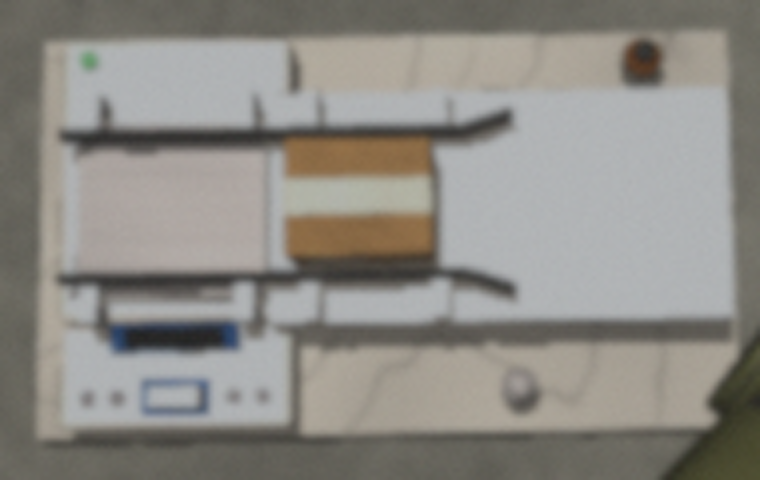

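Run:
```python
from h import *
f=grab('top')
I=cv2.imread('pics/c.png').mean(-1)
print(I[185:200,170:236].mean(0).round().astype(int).tolist())
for y in (60,62,123,125,127,129,205,285,287,289): print(y,proj(f,[592,y,84.5])[0].round(1),end=' ')
for y in (-268,-271,-274):print(y,proj(f,[592,y,84.5])[0].round(1))
print(cv2.imread('pics/c.png').mean(-1)[185:200,335:352].mean(0).round().astype(int).tolist())
a=cv2.imread('pics/c.png').mean(-1)[234:246,192:216].round().astype(int);print(a)
print(proj(f,[[430,204,71],[420,204,71],[440,204,71],[430,181,71],[430,227,71]]).round(1))
```

```text
[138, 155, 160, 158, 155, 160, 170, 176, 176, 171, 166, 164, 164, 163, 163, 164, 164, 165, 165, 166, 166, 166, 166, 166, 166, 167, 167, 167, 168, 167, 168, 168, 168, 168, 167, 167, 168, 168, 168, 167, 168, 168, 168, 168, 168, 168, 168, 168, 168, 168, 169, 169, 168, 169, 169, 162, 153, 159, 172, 175, 169, 157, 149, 147, 146, 146]
60 [245.5 191.6] 62 [244.9 191.6] 123 [227.  191.7] 125 [226.4 191.7] 127 [225.8 191.7] 129 [225.2 191.7] 205 [202.9 191.8] 285 [179.4 191.9] 287 [178.8 191.9] 289 [178.3 191.9] -268 [341.4 191.1]
-271 [342.2 191.1]
-274 [343.1 191.1]
[179, 178, 179, 179, 179, 178, 173, 157, 132, 112, 108, 108, 109, 108, 109, 108, 109]
[[179 177 173 165 157 155 157 156 155 156 156 154 155 156 157 157 156 156
  155 159 167 176 179 179]
 [178 177 170 150 134 131 133 134 135 134 135 136 137 140 140 141 139 131
  127 134 154 171 178 178]
 [178 177 168 146 131 136 142 142 143 145 144 148 147 150 152 152 147 131
  112 118 149 171 178 179]
 [177 177 167 148 141 153 165 166 167 167 166 167 168 170 171 170 161 137
  111 116 148 170 177 177]
 [174 175 168 151 149 162 173 175 176 177 178 177 178 178 177 175 167 143
  110 114 147 172 176 173]
 [174 175 167 151 149 164 175 175 178 177 178 177 178 177 179 175 166 140
  109 114 149 169 177 173]
 [174 176 168 151 149 163 168 171 172 171 172 171 171 172 172 170 161 136
  107 113 147 171 176 175]
 [177 176 167 148 139 146 150 148 147 149 147 150 150 148 148 148 140 120
  101 111 148 171 177 177]
 [178 176 167 146 128 123 121 120 120 119 119 119 119 119 120 120 116 107
  103 119 151 174 177 178]
 [177 176 172 157 141 135 134 133 134 135 133 133 132 133 134 133 133 132
  135 143 160 174 178 178]
 [176 175 174 168 163 163 162 162 161 162 160 161 162 161 162 161 162 162
  162 166 170 172 176 175]
 [167 168 166 165 165 165 164 165 164 163 162 162 163 163 163 162 163 162
  163 164 162 162 164 162]]
[[203.  239.6]
 [203.  242.5]
 [203.1 236.6]
 [209.8 239.5]
 [196.2 239.6]]
```

```bash
python3 - <<'E'
from h import *
q=quat(np.pi/2+Y)
env.reach([lane(-70),-70,210],q)
env.move_straight([lane(-70),-70,120],speed=120)
env.move_straight([lane(-36),-36,120],speed=80)
env.move_straight([lane(133),133,120],speed=50); print(env.get_ft_force(),env.get_eef_pos())
env.move_straight([lane(95),95,120],speed=60)
env.move_straight([lane(95),95,210],speed=150)
env.reach([432,-60,220],quat(0))
grab('top','d.png')
print([carton_pose() for _ in range(3)],env.get_clock())
E
python3 -c "
import cv2;a=cv2.imread('pics/d.png')[140:260,160:350];cv2.imwrite('pics/d2.png',cv2.resize(a,None,fx=4,fy=4,interpolation=2))"
```

```text
[ 0.08618157 -1.8175871  -0.91167305] [589.22773595 133.08858496 119.68647258]
[(array([588.2, 206.1]), array([ 96.3, 120.8]), np.float64(0.008203047484373283)), (array([588.3, 205.6]), array([ 96.7, 121.3]), np.float64(0.0003490658503988442)), (array([588.4, 205.7]), array([ 97.6, 120.7]), np.float64(0.008552113334772127))] 36.4333
```

View pics/d2.png

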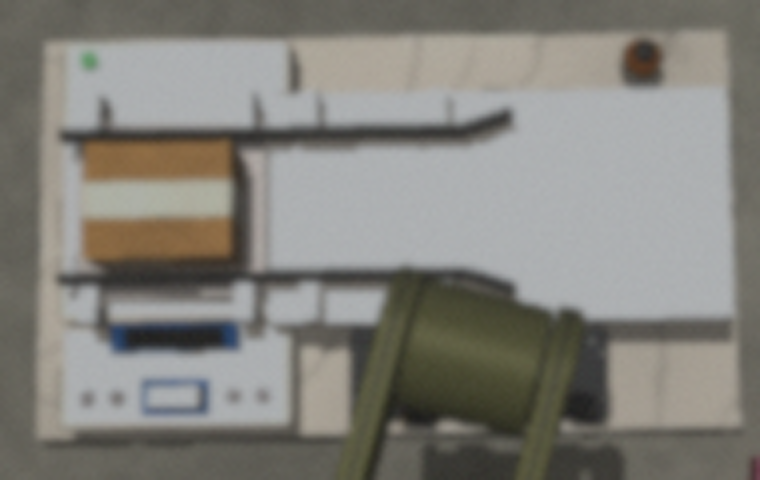

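The carton stands wholly on the pan, at crop (83–235, 140–262), and a strip of pan is visible in front of the plate gap at col 268. Next is the key.

Run:
```python
from h import *
q=quat(0)
env.gripper_to(0)
env.reach([432,205,180],q)
env.move_straight([432,205,80],speed=80)
env.wait(.2); f0=np.array(env.get_ft_force())[2]; print(f0)
for z in np.arange(76,61.5,-0.5):
    env.move_straight([432,205,z],speed=15); env.wait(.1)
    f=env.get_ft_force()[2]-f0; print(z,round(env.get_eef_pos()[2],2),round(f,2))
    if f>8: break
env.wait(.3)
env.move_straight([432,205,85],speed=40)
env.move_straight([432,205,200],speed=120)
env.reach([432,-60,220],q); env.wait(.3)
print(carton_pose(),env.get_clock())
```

```text
-0.19205775843624165
76.0 75.96 0.61
75.5 75.55 0.46
75.0 74.98 0.95
74.5 74.49 -0.43
74.0 73.99 0.04
73.5 73.5 0.16
73.0 72.99 -0.31
72.5 72.52 0.02
72.0 72.0 0.73
71.5 71.49 -0.25
71.0 71.19 2.18
70.5 70.59 2.78
70.0 70.09 1.39
69.5 69.58 2.62
69.0 69.1 2.0
68.5 68.58 3.47
68.0 68.06 3.48
67.5 67.57 3.45
67.0 67.24 6.03
66.5 67.19 7.92
66.0 67.14 10.69
(array([588.4, 205.7]), array([121.2,  97. ]), np.float64(-0.0005235987755982663)) 51.0833
```

The key went from 71.2 to the stop at 67.2, a full 4 mm, and sprang back. The carton has not moved.

```bash
python3 -c "
from station import env
print(env.finish_job())"
```

```text
the job is handed in; nothing more can be done
None
```

The job is handed in, with no verdict returned: the carton stands wholly on the pan, about 1 mm from its centre along the lane by the top camera. The key was pressed its full 4 mm and released, and I commanded no contact with the rails or bystanders and saw none in the pictures.

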